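Open the child-resistant cap of a studio solvent can

ROBOT

A 7-joint arm with a two-finger parallel gripper is mounted at the origin on the work surface. World frame = base frame: x ahead of the robot, y to its left, z up, the work surface at z = 0. Lengths are in m, angles in rad, forces in N, time in s.
With the tool pointing down it reaches from about 0.35 to 0.9 m from the base axis. Payload 19.9 kg.
Tool frame: the origin (TCP) lies at the very end of the fingers, on their centre line; the grasp point (between the pads) lies 19 mm behind it; z points along the fingers, y is the line along which they close (so a half turn about z gives the same grasp; the last joint's range is limited). The gripper opens to 94 mm and grips with 3 to 60 N. Pads are 16 mm wide; open, the fingers measure 119 mm over their backs; the gripper's body (75 mm by 177 mm) begins 78 mm behind the grasp point.
Start: joints at [-1.313, 0.417, -0.01, 1.614, 0.005, 1.111, -0.053], TCP at [0.184, 0.597, 0.205] pointing down, gripper open.
Joint ranges: [-2.81, 2.81], [-0.39, 2.02], [-1.27, 1.25], [0.06, 2.57], [-1.19, 4.33], [0.19, 2], [-2.82, 2.82]. Speed limits (rad/s): [1.89, 1.89, 2.39, 2.39, 3.01, 3.01, 3.01].

INTERFACE

Orientations are given as a unit quaternion [x, y, z, w].
In Python, from bench import * gives the robot as it stands.
- The arm moves only by the tool send_rows, never from a script. Its argument "rows" is one flat list of numbers, 5 for each row, row after row: the finger opening in mm, from 0 to 94, then the shift along the world's x, y, z scaled (see below), then the turn about the world's z scaled (see below). A call has 1 to 20 rows; each row is the pose to reach, as a shift and turn from the pose commanded when the call began, turning the shorter way round; what a row does not reach only later rows make up. The controller multiplies each number of a shift by 200 mm and each number of a turn by 360 degrees. A row lasts 1/10 s, in which the tool goes at most 50 mm and 8.59 degrees, less where a joint would pass 70% of its speed; a pose out of reach is approached as far as the arm can. A call with a number of a shift or a turn outside -1 to 1 is refused whole. A call with a gripper value outside its range is refused whole. The fingers move at their own pace and stop on an object; "squeeze" is the grip in N (left out, the last holds). Time passes only in rows, so rows that repeat a pose let the fingers close. It gives the time, the measured TCP pose, the force, the opening and the grip force at its end, in the units of the state.
- state(): the state, without advancing time (a new reading comes with each control period).
- snapshot(name): name is "scene" or "top" or "wrist"; returns the picture (480x640x3 uint8, red, green, blue); there is no depth.
- camera_params(name): a dict with "fx", "fy", "cx", "cy" (pixels), "R" (3x3) and "t" (3): a world point X has camera coordinates R X + t; the wrist camera has in their place "mount" (4x4, takes a point from camera to tool coordinates, whose origin is the TCP and whose axes are the flange's). Camera axes: x right, y down, z forward; pixel columns grow to the right and rows downward; lengths in m; the calibration is good to about 2 mm. A picture is of the moment at which its call begins: read the wrist's pose just before it. camera_params takes no time and is no camera call.
- hand_in(): hands the job in; it is judged then, once.
The state is a dict: "time_s": time; "q": joint angles; "joint_vel": joint speeds; "effort": joint torques, N m; "tool_pos": TCP position; "orientation": TCP orientation; "ft_force": force on the tool from outside, world axes, zero at the start; "moment": the same for the moment, N m; "width": opening from 0.0 (shut) to 1.0 (fully open); "gripper_force": force on a finger pad.
Only numpy, scipy, OpenCV 4.12 (cv2) and the standard library are available. Lean on these libraries where they do the work, as an engineer would, in place of code of your own. Each camera call takes 0.05 s, during which the arm holds its last target. There are 200 camera calls.

TASK

Open the solvent can for a refill: press its child-resistant cap down with about 16 to 20 N and keep it pressed while you turn it counter-clockwise (seen from above) until you feel it come up against its stop, somewhere between an eighth and a quarter of a turn, since only there does it come free; then lift it off and stand it, open side down, in the shallow metal tray. Ease off as soon as you feel the stop: more than 60 N between the cap and the can (pressing, twisting or pulling), or between the cap and the tray, cracks the cap. Leave the brush jar, the oil bottle and the paint jar undisturbed.

Things in the scene. Friction and masses are not known exactly. Their poses are not given: they have to be found in the camera images.
- cap_center (a point): centre (on the axis, half-way up) of the black ribbed round cap: 54 mm diameter, 42 mm tall, 50 g, loose. z points out of its top, x along the raised grey arrow on its top. Upper 22 mm solid, below it a hollow skirt. Grip its round side with the fingers straddling it from above, at any yaw, their ends about 26 mm below its top. Locked, its centre is 31 mm above the can's top.
- cap_foot (a point): centre of the cap's open lower end, 21 mm below its centre. Three lugs point inwards here; locked, they sit in 4 mm deep notches of the neck and the arrow points along the can's x within about 4 degrees. Unless pressed down the cap neither turns nor lifts. The lugs clear the neck when the cap is 25 mm above its locked height.
- neck (a point): centre of the can's top face, at the foot of the neck, straight below the cap; 100 mm above the bench. z is up, x and y run along the can's sides. Square metal solvent can 110 x 110 x 100 mm, held in a wooden frame (148 x 148 mm, 28 mm high) screwed to the bench: it does not move.
- neck_top (a point): top of the neck (47 mm wide, 23.5 mm high), under the cap. A sprung disc in it pushes the cap up: 7 N when locked plus 1.8 N per mm pressed. 4 mm down (14 N) frees the lugs; at 6.5 mm (19 N) the cap bottoms rigidly. Pressed in between, it turns easily counter-clockwise to a rigid stop, 44 to 88 degrees on (hidden, differs each time); it lifts off only within 4 degrees of the stop.
- tray_floor (a point): centre of the inner floor of the shallow metal tray, 4 mm above the bench; outside 160 mm (along its x) x 140 mm (along its y), walls 4 mm thick and 14 mm high above the bench; loose, 0.6 kg.
- brush_jar: glass jar of paint brushes, 72 mm diameter, 95 mm tall, brushes to 255 mm; origin at the centre of its underside; bystander.
- oil_bottle: amber bottle, 60 mm diameter, 150 mm tall; origin at the centre of its underside; bystander.
- paint_jar: low jar with a metal lid, 64 mm diameter, 65 mm tall; origin at the centre of its underside; bystander.
There are look-alikes about, which are no part of the job. What is meant by the part that bears neck is not turquoise, and is the larger of those in its own colour.

How it is judged:
By the outcome, as a careful person would: the job done as asked, in the order asked, and still so for the second after the job is handed in, with the robot touching nothing.
It also fails if it takes over 72 s, if anything falls off the work surface, if the arm or the gripper's body presses on something with over 40 N, if the wrist force passes 120 N, or if a joint passes its speed limit or range.

## Working session

There is one attempt and no reset: what is moved stays moved. The work goes in short steps, Python scripts to look and compute and a tool call to move; the robot and the scene stay as the last step left them, time stands still between calls to the robot, and variables do not carry over. Pictures are saved under pics/ and viewed, at most 10 in all, crops included, and the job is handed in when it is done.

Besides the shell and the picture viewer there is one more tool, called by a JSON object that holds its "fn" and its "kwargs". send_rows: Moves the arm, as the interface text tells. Its arguments: {"type":"object","properties":{"rows":{"type":"array"},"squeeze":{"type":"number"}},"required":["rows"]}

```bash
mkdir -p pics; python3 - <<'E'
from bench import *
import cv2
for n in ["scene","top"]:
    cv2.imwrite(f"pics/{n}0.png",snapshot(n)[:,:,::-1])
    p=camera_params(n);print(n,{k:(v.tolist() if hasattr(v,'tolist') else v) for k,v in p.items()})
print(camera_params("wrist"));print(state())
E
```

```text
scene {'fx': 522.7344511050884, 'fy': 522.7344511050884, 'cx': 320.0302371230446, 'cy': 236.29002803665236, 'R': [[-0.8143944692080564, 0.5803105982237655, 0.001121656143217918], [0.49746039828549854, 0.6991170983363184, -0.5135839122786456], [-0.29882235636070037, -0.4177019181222201, -0.858038639535573]], 't': [0.461042408906715, -0.2342054065604844, 1.3673439384407082]}
top {'fx': 496.03867403743794, 'fy': 496.03867403743794, 'cx': 320.47210447456973, 'cy': 244.32235803393357, 'R': [[-0.005489946471458897, -0.9999812787216582, -0.002702349706834899], [-0.9825578477179926, 0.005896569032962351, -0.18586367682101362], [0.18587613180698379, 0.0016348332749931511, -0.9825718248273944]], 't': [0.016255541487358, 0.5670335167147991, 1.0539149806882284]}
{'fx': 351.831304099193, 'fy': 351.831304099193, 'cx': 324.77021063015314, 'cy': 248.40369989336102, 'mount': array([[-1.03951675e-04, -9.68692563e-01, -2.48263384e-01,
         7.10522151e-02],
       [ 9.99999903e-01, -2.06976582e-04,  3.88881392e-04,
         4.34445212e-05],
       [-4.28091219e-04, -2.48263319e-01,  9.68692490e-01,
        -1.78765115e-01],
       [ 0.00000000e+00,  0.00000000e+00,  0.00000000e+00,
         1.00000000e+00]])}
{'time_s': 0.1, 'q': array([-1.31348848,  0.41789831, -0.01028408,  1.6140583 ,  0.00467722,
        1.11066244, -0.05299487]), 'joint_vel': array([-0.00028762, -0.00204871, -0.00232078, -0.00154402,  0.00039537,
        0.00098763, -0.0007142 ]), 'effort': array([ 1.50080181e-03, -8.52571750e+01,  6.40225075e-01, -4.26690030e+01,
       -4.87653923e-02,  1.64883700e-02, -2.26101940e-05]), 'tool_pos': array([0.18391344, 0.59701543, 0.20492129]), 'orientation': array([ 1.48855889e-01,  9.88858773e-01, -4.99622765e-04, -4.07673174e-05]), 'ft_force': array([0.4933367 , 0.60124782, 1.00721673]), 'moment': array([-0.00715797, -0.00344727,  0.00043712]), 'gripper_force': 0.0, 'width': 0.9974472965672055}
```

View pics/scene0.png

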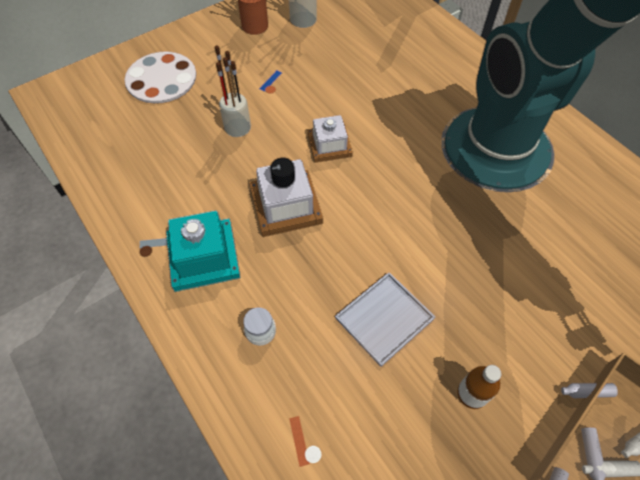

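View pics/top0.png

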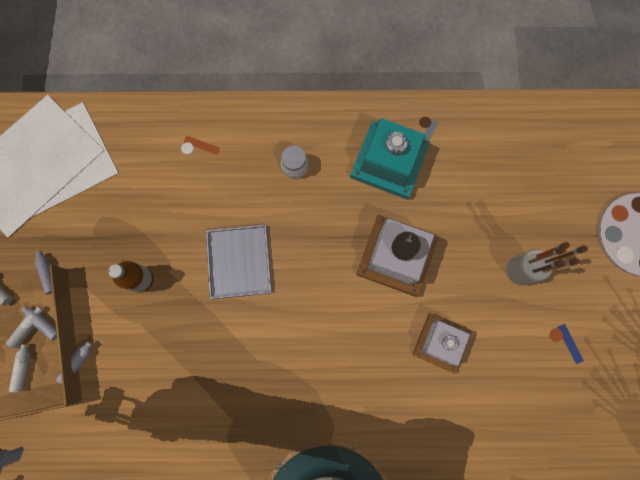

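The scene view shows the capped can at (283,185), with its cap at (283,172), and the tray at (385,318). The top view shows the cap at (406,246) and the tray at (239,261). The turquoise and small cans are look-alikes. Next I'll enlarge the cap and tray.

```bash
cat > h.py <<'E'
import numpy as np,cv2
from bench import *
from scipy.spatial.transform import Rotation as Ro
def ray(n,uv,pose=None):
    p=camera_params(n); d=np.array([(uv[0]-p['cx'])/p['fx'],(uv[1]-p['cy'])/p['fy'],1.])
    if n=='wrist':
        M=np.array(p['mount']); R=Ro.from_quat(pose[1]).as_matrix()
        return R@M[:3,3]+pose[0], R@M[:3,:3]@d
    R=np.array(p['R']);t=np.array(p['t']);return -R.T@t,R.T@d
def tri(*rs):
    A=0;b=0
    for o,d in rs:
        d=d/np.linalg.norm(d);P=np.eye(3)-np.outer(d,d);A=A+P;b=b+P@o
    X=np.linalg.solve(A,b);return X,[float(np.linalg.norm((np.eye(3)-np.outer(d,d)/(d@d))@(X-o)))*1e3 for o,d in rs]
def atz(r,z):
    o,d=r;return o+d*(z-o[2])/d[2]
E
python3 - <<'E'
import cv2,numpy as np
t=cv2.imread("pics/top0.png");s=cv2.imread("pics/scene0.png")
f=lambda im,x,y,w,h,k:cv2.resize(im[y:y+h,x:x+w],None,fx=k,fy=k,interpolation=cv2.INTER_CUBIC)
a=f(t,350,205,100,100,4);b=f(t,195,215,100,75,4)[:,:400];c=f(s,235,145,100,100,4);d=f(s,325,265,120,105,10/3)[:300,:400]
L=np.zeros((600,800,3),np.uint8);
f3=lambda im,x,y,w,h:f(im,x,y,w,h,4)
L[:300,:400]=f(t,355,213,100,75,4);L[:300,400:]=f(t,190,220,100,75,4)
L[300:,:400]=f(s,235,150,100,75,4);L[300:,400:]=f(s,335,273,100,75,4)
cv2.imwrite("pics/z.png",L)
E
```

```text
(no output)
```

View pics/z.png

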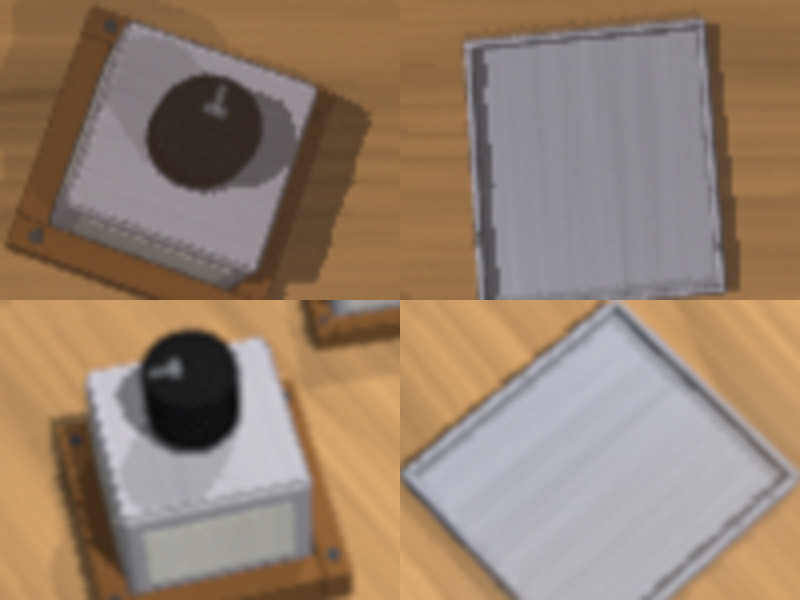

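Top-left crop: cap centre at (205,131), can-top corners at (130,22), (318,88), (55,222). Bottom-left crop: cap top at (190,372), can corners at (128,520), (88,372), (265,340), (312,485). Right crops: tray corners at (465,43), (703,20), (722,292) from above and (615,303), (405,478), (795,478) in the scene view.

```bash
python3 - <<'E'
from h import *
T=lambda u,v:ray('top',(355+u/4-.4,213+v/4-.4))
S=lambda u,v:ray('scene',(235+u/4-.4,150+(v-300)/4-.4))
np.set_printoptions(precision=4,suppress=True)
print('cap',tri(T(205,131),S(190,372)))
C=[tri(T(*a),S(*b)) for a,b in [((130,22),(128,520)),((318,88),(88,372)),((258,276),(265,340)),((55,222),(312,485))]]
for c in C:print(c)
print('can c',np.mean([c[0] for c in C],0))
e=C[0][0]-C[3][0];e2=C[1][0]-C[2][0];print('edge yaw',[np.degrees(np.arctan2(k[1],k[0])) for k in(e,e2)])
T=lambda u,v:ray('top',(190+(u-400)/4-.4,220+v/4-.4))
S=lambda u,v:ray('scene',(335+(u-400)/4-.4,273+(v-300)/4-.4))
z=.014
for p in [(465,43),(703,20),(722,292)]:print('tray',atz(T(*p),z))
for p in [(615,303),(405,478),(795,478)]:print('trayS',atz(S(*p),z))
print('trayc',atz(ray('top',(239,261)),.01))
print('tri corner',tri(T(703,20),S(405,478)),tri(T(722,292),S(615,303)))
# bystanders
print('paint lid',tri(ray('top',(294,155)),ray('scene',(258,318))),'oil',tri(ray('top',(116,271)),ray('scene',(492,373))))
print('brush base',atz(ray('scene',(238,128)),0))
E
```

```text
cap (array([ 0.5486, -0.1637,  0.1445]), [2.8236730159935357, 2.823673015993542])
(array([ 0.6162, -0.1321,  0.097 ]), [0.7618164450626119, 0.7618164450626331])
(array([ 0.5794, -0.2322,  0.0974]), [1.178996860731337, 1.1789968607315737])
(array([ 0.4793, -0.1973,  0.0899]), [1.4696028710844509, 1.4696028710844398])
(array([ 0.5125, -0.094 ,  0.0869]), [6.185949074372003, 6.185949074372214])
can c [ 0.5469 -0.1639  0.0928]
edge yaw [np.float64(-20.176930442300428), np.float64(-19.174346290036183)]
tray [0.6092 0.2795 0.014 ]
tray [0.6221 0.1413 0.014 ]
tray [0.4636 0.1281 0.014 ]
trayS [0.4709 0.1279 0.014 ]
trayS [0.6274 0.1438 0.014 ]
trayS [0.4591 0.2636 0.014 ]
trayc [0.5373 0.2012 0.01  ]
tri corner (array([0.6246, 0.1417, 0.0053]), [0.7929966049783397, 0.7929966049782508]) (array([0.4659, 0.1271, 0.0058]), [2.428815463172173, 2.4288154631720853])
paint lid (array([0.7706, 0.0723, 0.0706]), [0.3730309160619266, 0.3730309160620945]) oil (array([0.4985, 0.4279, 0.141 ]), [1.2260011720953656, 1.2260011720953516])
brush base [ 0.5169 -0.4476  0.    ]
```

{"fn": "send_rows", "kwargs": {"rows": [94,0.5,-1,0.25,-0.09,94,0.5,-1,0.25,-0.09,94,0.5,-1,0.25,-0.09,94,0.5,-1,0.25,-0.09,94,0.5,-1,0.25,-0.09,94,0.5,-1,0.25,-0.09]}}

```text
time_s: 0.7
tool_pos: [0.2862, 0.3944, 0.2566]
orientation: [0.421, 0.907, 0.001, 0.0]
ft_force: [-0.3, 2.0, 0.3]
width: 1.004
gripper_force: 0.0
```

{"fn": "send_rows", "kwargs": {"rows": [94,0.5,-1,0,-0.09,94,0.5,-1,0,-0.09,94,0.5,-1,0,-0.09,94,0.5,-1,0,-0.09,94,0.5,-1,0,-0.09,94,0.5,-1,0,-0.09]}}

```text
time_s: 1.3
tool_pos: [0.385, 0.1951, 0.2554]
orientation: [0.657, 0.754, -0.0, 0.0]
ft_force: [-0.2, 0.6, 0.1]
width: 1.002
gripper_force: 0.0
```

{"fn": "send_rows", "kwargs": {"rows": [94,0.5,-1,0,-0.09,94,0.5,-1,0,-0.09,94,0.5,-1,0,-0.09,94,0.5,-1,0,-0.09,94,0.5,-1,0,-0.09,94,0.5,-1,0,-0.09]}}

```text
time_s: 1.9
tool_pos: [0.4849, -0.0045, 0.2551]
orientation: [0.841, 0.541, -0.001, 0.001]
ft_force: [0.5, 1.3, -0.3]
width: 0.997
gripper_force: 0.0
```

{"fn": "send_rows", "kwargs": {"rows": [94,0.32,-0.8,0,-0.09,94,0.32,-0.8,0,-0.09,94,0.32,-0.8,0,-0.09,94,0.32,-0.8,0,-0.09,94,0.32,-0.8,0,-0.09,94,0.32,-0.8,0,-0.09]}}

```text
time_s: 2.5
tool_pos: [0.5482, -0.161, 0.2546]
orientation: [0.958, 0.288, -0.001, -0.0]
ft_force: [-0.3, 1.1, -0.0]
width: 1.002
gripper_force: 0.0
```

```bash
python3 - <<'E'
from h import *
s=state();print(s['time_s'],s['tool_pos'],s['orientation'],s['q'],s['ft_force'])
cv2.imwrite("pics/w1.png",snapshot('wrist')[:,:,::-1])
np.save('w1.npy',np.r_[s['tool_pos'],s['orientation']])
E
```

```text
2.5 [ 0.54820043 -0.1610104   0.25464775] [ 9.57691936e-01  2.87794311e-01 -6.74837218e-04 -3.67443954e-04] [-0.4040877   0.36013578  0.81433277  1.71217887 -0.27920498  1.19183264
 -0.50376873] [-0.34591279  1.12281596 -0.03176604]
```

View pics/w1.png

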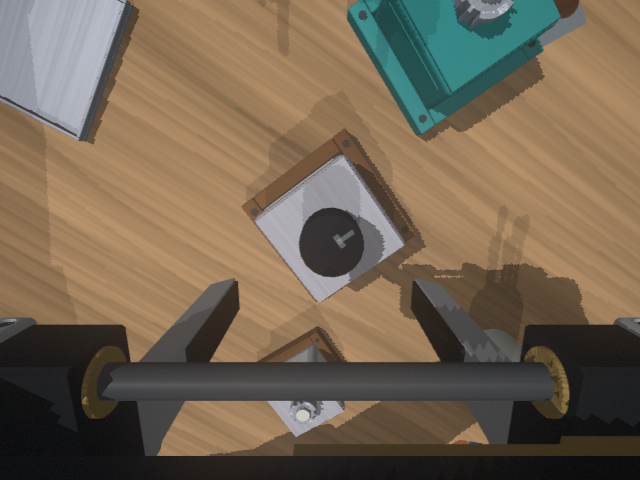

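The wrist view shows the cap silhouette spanning columns 300–364 and rows 208–277, roughly midway between the fingers. Can corners are at (342,155), (405,240), (318,300), (255,222), and the arrow points right and slightly up at about (345,238).

```bash
python3 - <<'E'
from h import *
from scipy.optimize import least_squares
w=np.load('w1.npy');pose=(w[:3],w[3:])
a=np.linspace(0,2*np.pi,180)
def proj(n,P):
    p=camera_params(n)
    if n=='wrist':
        M=np.array(p['mount']);R=Ro.from_quat(pose[1]).as_matrix()
        X=((P-pose[0])@R-M[:3,3])@M[:3,:3]
    else: X=P@np.array(p['R']).T+np.array(p['t'])
    return np.c_[X[:,0]/X[:,2]*p['fx']+p['cx'],X[:,1]/X[:,2]*p['fy']+p['cy']]
def bb(n,v):
    c=np.c_[v[0]+.027*np.cos(a),v[1]+.027*np.sin(a)]
    q=proj(n,np.r_[np.c_[c,0*a+v[2]],np.c_[c,0*a+v[2]-.042]]);return np.r_[q.min(0),q.max(0)]
m={'wrist':(300,208,364,277),'top':(391.5,231.2,420.4,260.4),'scene':(270.2,157.4,294.4,187.4)}
f=lambda v:np.concatenate([bb(n,v)-m[n] for n in m])
r=least_squares(f,[.548,-.163,.15]);print(r.x.round(4),r.fun.round(1))
g=lambda v:bb('wrist',[*v,.152])-m['wrist']
r=least_squares(g,[.548,-.163]);print(r.x.round(4),r.fun.round(1))
W=lambda p,z:atz(ray('wrist',p,pose),z)
c=[W(p,.1) for p in [(342,155),(405,240),(318,300),(255,222)]];print(np.round(c,4),np.mean(c,0))
print('arrow',W((337,241),.152),W((353,234),.152))
E
```

```text
[ 0.5512 -0.1664  0.1449] [-0.4  0.5 -0.5  0.5  0.6 -1.   1.  -1.  -0.8  0.6  0.3  1.5]
[ 0.5531 -0.1654] [-0.8 -0.8  0.8  0.8]
[[ 0.6199 -0.133   0.1   ]
 [ 0.5875 -0.2289  0.1   ]
 [ 0.4885 -0.1926  0.1   ]
 [ 0.5224 -0.0982  0.1   ]] [ 0.5545944  -0.16317008  0.1       ]
arrow [ 0.55944117 -0.16610772  0.152     ] [ 0.5715183  -0.17373262  0.152     ]
```

{"fn": "send_rows", "kwargs": {"rows": [94,0.02,-0.015,-0.25,0,94,0.02,-0.015,-0.5,0,94,0.02,-0.015,-0.5,0,94,0.02,-0.015,-0.5,0], "squeeze": 15}}

```text
time_s: 2.95
tool_pos: [0.5522, -0.1647, 0.1565]
orientation: [0.958, 0.287, -0.0, -0.0]
ft_force: [0.7, -0.2, 2.9]
width: 0.999
gripper_force: 0.0
```

```bash
python3 - <<'E'
from h import *
s=state();print(s['time_s'],s['tool_pos'],s['orientation'],s['ft_force'])
im=snapshot('wrist')[:,:,::-1]
cv2.imwrite("pics/w2.png",cv2.resize(im[150:400,180:480],None,fx=2,fy=2,interpolation=cv2.INTER_CUBIC))
np.save('w2.npy',np.r_[s['tool_pos'],s['orientation']])
E
```

```text
2.95 [ 0.55215216 -0.16469224  0.15652413] [ 9.57836806e-01  2.87312573e-01 -2.53808000e-04 -2.73763865e-04] [ 0.72232246 -0.22212166  2.85036525]
```

View pics/w2.png

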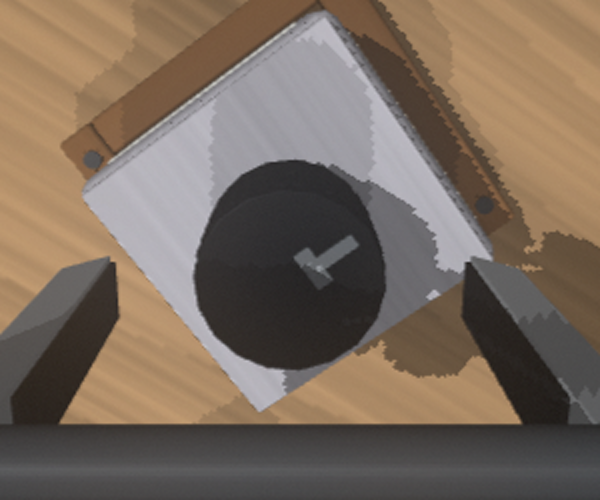

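The cap's top face spans columns 195–385 and rows 190–370 in the crop (centre (290,280)), with the fingertips at columns 112 and 468.

```bash
python3 - <<'E'
from h import *
from scipy.optimize import least_squares
w=np.load('w2.npy');p=camera_params('wrist');M=p['mount'];R=Ro.from_quat(w[3:]).as_matrix()
a=np.linspace(0,2*np.pi,360)
def f(v):
    P=np.c_[v[0]+.027*np.cos(a),v[1]+.027*np.sin(a),0*a+v[2]]
    X=((P-w[:3])@R-M[:3,3])@M[:3,:3];q=np.c_[X[:,0]/X[:,2]*p['fx']+p['cx'],X[:,1]/X[:,2]*p['fy']+p['cy']]
    return np.r_[q.min(0),q.max(0)]-(277.3,244.8,372.3,334.8)
r=least_squares(f,[.55,-.165,.15]);print(r.x,r.fun)
print('in tool',(r.x-w[:3])@R, 'yaw x',np.degrees(np.arctan2(R[1,0],R[0,0])))
W=lambda q:atz(ray('wrist',(180+q[0]/2,150+q[1]/2),(w[:3],w[3:])),.151)
d=W((355,241))-W((315,268));print('arrow yaw',np.degrees(np.arctan2(d[1],d[0])))
E
```

```text
[ 0.55195136 -0.1654552   0.14821024] [-0.19418129  0.20004164  0.19421434 -0.21393524]
in tool [-0.00058484  0.00053205  0.00831373] yaw x 33.39427252010768
arrow yaw -20.854218750605998
```

{"fn": "send_rows", "kwargs": {"rows": [94,0,-0.003,-0.15,0,94,0,-0.003,-0.15,0,54,0,-0.003,-0.15,0,50,0,-0.003,-0.15,0,50,0,-0.003,-0.15,0,50,0,-0.003,-0.15,0,50,0,-0.003,-0.15,0,50,0,-0.003,-0.15,0], "squeeze": 15}}

```text
time_s: 3.8
tool_pos: [0.5519, -0.166, 0.1257]
orientation: [0.958, 0.286, -0.0, -0.0]
ft_force: [-3.2, 4.1, 6.7]
width: 0.572
gripper_force: 15.0
```

{"fn": "send_rows", "kwargs": {"rows": [45,0,0,0,0,45,0,0,0,0,45,0,0,0,0,45,0,0,0,0], "squeeze": 45}}

```text
time_s: 4.2
tool_pos: [0.5519, -0.166, 0.1256]
orientation: [0.958, 0.286, -0.0, -0.0]
ft_force: [-2.0, 3.4, 6.9]
width: 0.566
gripper_force: 45.0
```

{"fn": "send_rows", "kwargs": {"rows": [45,0,0,-0.01,0,45,0,0,-0.015,0,45,0,0,-0.015,0,45,0,0,-0.015,0]}}

```text
time_s: 4.6
tool_pos: [0.5519, -0.166, 0.1228]
orientation: [0.958, 0.286, -0.0, -0.0]
ft_force: [-3.9, 2.5, 9.8]
width: 0.568
gripper_force: 45.0
```

{"fn": "send_rows", "kwargs": {"rows": [45,0,0,-0.006,0,45,0,0,-0.012,0,45,0,0,-0.012,0,45,0,0,-0.012,0]}}

```text
time_s: 5.0
tool_pos: [0.5519, -0.166, 0.1206]
orientation: [0.958, 0.286, 0.0, -0.0]
ft_force: [-5.7, 4.9, 14.7]
width: 0.566
gripper_force: 45.0
```

```bash
python3 - <<'E'
from h import *
import time
F=[]
for i in range(4):
    s=state();F.append(np.r_[s['tool_pos'],s['ft_force'],s['moment'],s['width']])
print(np.round(F,4))
E
```

```text
[[ 0.5519 -0.166   0.1206 -5.7126  4.8568 14.6651  1.0814  1.5444  0.0432
   0.5656]
 [ 0.5519 -0.166   0.1206 -5.7126  4.8568 14.6651  1.0814  1.5444  0.0432
   0.5656]
 [ 0.5519 -0.166   0.1206 -5.7126  4.8568 14.6651  1.0814  1.5444  0.0432
   0.5656]
 [ 0.5519 -0.166   0.1206 -5.7126  4.8568 14.6651  1.0814  1.5444  0.0432
   0.5656]]
```

{"fn": "send_rows", "kwargs": {"rows": [45,-0.002,0.002,-0.004,0,45,-0.002,0.002,-0.004,0,45,-0.002,0.002,-0.004,0]}}

```text
time_s: 5.3
tool_pos: [0.552, -0.166, 0.1202]
orientation: [0.958, 0.286, 0.0, -0.0]
ft_force: [-3.6, 2.6, 16.0]
width: 0.565
gripper_force: 45.0
```

{"fn": "send_rows", "kwargs": {"rows": [45,0,0,-0.002,0.005,45,0,0,-0.002,0.015,45,0,0,-0.002,0.025,45,0,0,-0.002,0.035,45,0,0,-0.002,0.035]}}

```text
time_s: 5.8
tool_pos: [0.5524, -0.1658, 0.1199]
orientation: [0.92, 0.391, 0.001, 0.0]
ft_force: [-1.5, 3.9, 16.0]
width: 0.567
gripper_force: 45.0
```

```bash
cat > st.py <<'E'
from h import *
s=state();R=Ro.from_quat(s['orientation']).as_matrix()
print(s['time_s'],'p',s['tool_pos'].round(4),'yaw',np.degrees(np.arctan2(R[1,0],R[0,0])).round(2),'F',s['ft_force'].round(1),'M',s['moment'].round(3),'q',s['q'].round(2))
E
python3 st.py
```

```text
5.8 p [ 0.5524 -0.1658  0.1199] yaw 46.03 F [-1.5  3.9 16. ] M [0.995 0.64  0.076] q [-0.28  0.51  0.67  1.83 -0.39  0.93 -0.2 ]
```

{"fn": "send_rows", "kwargs": {"rows": [45,0,0,0,0.01,45,0,0,0,0.02,45,0,0,0,0.03,45,0,0,0,0.04,45,0,0,0,0.05,45,0,0,0,0.06,45,0,0,0,0.07,45,0,0,0,0.07,45,0,0,0,0.07]}}

```text
time_s: 6.7
tool_pos: [0.5528, -0.166, 0.1201]
orientation: [0.814, 0.581, 0.001, 0.001]
ft_force: [-1.1, 3.2, 15.5]
width: 0.565
gripper_force: 45.0
```

```bash
python3 st.py
```

```text
6.7 p [ 0.5528 -0.166   0.1201] yaw 71.1 F [-1.1  3.2 15.5] M [0.549 0.317 0.074] q [-0.2   0.48  0.57  1.83 -0.32  0.92  0.18]
```

{"fn": "send_rows", "kwargs": {"rows": [45,0,0,-0.001,0.006,45,0,0,-0.001,0.012,45,0,0,-0.001,0.012], "squeeze": 40}}

```text
time_s: 7.0
tool_pos: [0.5528, -0.1661, 0.12]
orientation: [0.791, 0.612, 0.001, 0.001]
ft_force: [-0.1, 2.1, 15.6]
width: 0.569
gripper_force: 40.0
```

```bash
python3 st.py
```

```text
7.0 p [ 0.5528 -0.1661  0.12  ] yaw 75.48 F [-0.1  2.1 15.6] M [0.554 0.146 0.017] q [-0.19  0.48  0.55  1.83 -0.31  0.92  0.25]
```

{"fn": "send_rows", "kwargs": {"rows": [45,0,0,0,0.004,45,0,0,0,0.008,45,0,0,0,0.008]}}

```text
time_s: 7.3
tool_pos: [0.5528, -0.1661, 0.12]
orientation: [0.775, 0.632, 0.001, 0.001]
ft_force: [0.1, 2.4, 16.5]
width: 0.57
gripper_force: 40.0
```

```bash
python3 st.py
```

```text
7.3 p [ 0.5528 -0.1661  0.12  ] yaw 78.33 F [ 0.1  2.4 16.5] M [ 0.465  0.124 -0.019] q [-0.18  0.48  0.54  1.83 -0.3   0.92  0.29]
```

{"fn": "send_rows", "kwargs": {"rows": [45,0,0,0,0.005,45,0,0,0,0.01,45,0,0,0,0.01]}}

```text
time_s: 7.6
tool_pos: [0.5529, -0.1661, 0.12]
orientation: [0.755, 0.656, 0.001, 0.001]
ft_force: [-0.5, 2.8, 15.9]
width: 0.57
gripper_force: 40.0
```

```bash
python3 st.py
```

```text
7.6 p [ 0.5529 -0.1661  0.12  ] yaw 81.95 F [-0.5  2.8 15.9] M [ 0.476  0.076 -0.013] q [-0.17  0.47  0.52  1.83 -0.29  0.91  0.35]
```

{"fn": "send_rows", "kwargs": {"rows": [45,0,0,0,0.005,45,0,0,0,0.01,45,0,0,0,0.01]}}

```text
time_s: 7.9
tool_pos: [0.553, -0.1661, 0.1201]
orientation: [0.734, 0.679, 0.001, 0.001]
ft_force: [0.2, 2.9, 15.9]
width: 0.57
gripper_force: 40.0
```

```bash
python3 st.py
```

```text
7.9 p [ 0.553  -0.1661  0.1201] yaw 85.55 F [ 0.2  2.9 15.9] M [ 0.471  0.041 -0.01 ] q [-0.16  0.47  0.51  1.83 -0.28  0.91  0.4 ]
```

{"fn": "send_rows", "kwargs": {"rows": [45,0,0,0,0.005,45,0,0,0,0.01,45,0,0,0,0.01]}}

```text
time_s: 8.2
tool_pos: [0.553, -0.1662, 0.1201]
orientation: [0.712, 0.702, 0.001, 0.001]
ft_force: [0.6, 0.6, 16.3]
width: 0.57
gripper_force: 40.0
```

```bash
python3 st.py
```

```text
8.2 p [ 0.553  -0.1662  0.1201] yaw 89.15 F [ 0.6  0.6 16.3] M [0.418 0.021 0.   ] q [-0.15  0.47  0.49  1.83 -0.27  0.91  0.46]
```

{"fn": "send_rows", "kwargs": {"rows": [45,0,0,0,0.005,45,0,0,0,0.01,45,0,0,0,0.01]}}

```text
time_s: 8.5
tool_pos: [0.553, -0.1662, 0.1201]
orientation: [0.69, 0.724, 0.001, 0.001]
ft_force: [0.4, 1.5, 16.6]
width: 0.568
gripper_force: 40.0
```

```bash
python3 st.py
```

```text
8.5 p [ 0.553  -0.1662  0.1201] yaw 92.75 F [ 0.4  1.5 16.6] M [ 0.325 -0.072 -0.063] q [-0.13  0.46  0.48  1.83 -0.27  0.91  0.51]
```

{"fn": "send_rows", "kwargs": {"rows": [45,0,0,0,0.004,45,0,0,0,0.007,45,0,0,0,0.007]}}

```text
time_s: 8.8
tool_pos: [0.553, -0.1663, 0.1201]
orientation: [0.674, 0.739, 0.001, 0.001]
ft_force: [0.5, 2.4, 16.6]
width: 0.568
gripper_force: 40.0
```

```bash
python3 st.py
```

```text
8.8 p [ 0.553  -0.1663  0.1201] yaw 95.24 F [ 0.5  2.4 16.6] M [ 0.29  -0.082 -0.077] q [-0.13  0.46  0.47  1.83 -0.26  0.91  0.55]
```

{"fn": "send_rows", "kwargs": {"rows": [45,0,0,0,0.005,45,0,0,0,0.009,45,0,0,0,0.009]}}

```text
time_s: 9.1
tool_pos: [0.553, -0.1663, 0.1201]
orientation: [0.653, 0.758, 0.001, 0.001]
ft_force: [0.7, 0.4, 15.8]
width: 0.567
gripper_force: 40.0
```

```bash
python3 st.py
```

```text
9.1 p [ 0.553  -0.1663  0.1201] yaw 98.49 F [ 0.7  0.4 15.8] M [ 0.309 -0.175 -0.068] q [-0.12  0.46  0.46  1.83 -0.25  0.91  0.6 ]
```

```bash
python3 - <<'E'
from h import *
im=snapshot('wrist')[:,:,::-1]
cv2.imwrite("pics/w3.png",cv2.resize(im[200:400,220:440],None,fx=2,fy=2,interpolation=cv2.INTER_CUBIC))
E
```

```text
(no output)
```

View pics/w3.png

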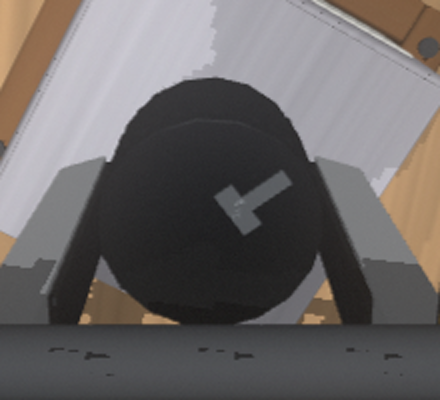

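The arrow, at crop (255,200), still points the same way relative to the fingers, while the can below has rotated in view. So the cap is turning with the gripper, and I'll carry on.

{"fn": "send_rows", "kwargs": {"rows": [45,0,0,0,0.005,45,0,0,0,0.009,45,0,0,0,0.009]}}

```text
time_s: 9.45
tool_pos: [0.553, -0.1662, 0.1201]
orientation: [0.631, 0.776, 0.001, 0.001]
ft_force: [0.7, 0.8, 16.0]
width: 0.565
gripper_force: 40.0
```

```bash
python3 st.py
```

```text
9.45 p [ 0.553  -0.1662  0.1201] yaw 101.73 F [ 0.7  0.8 16. ] M [ 0.306 -0.153 -0.054] q [-0.11  0.46  0.44  1.83 -0.24  0.91  0.65]
```

{"fn": "send_rows", "kwargs": {"rows": [45,0,0,0,0.005,45,0,0,0,0.009,45,0,0,0,0.009]}}

```text
time_s: 9.75
tool_pos: [0.5531, -0.1662, 0.1201]
orientation: [0.609, 0.793, 0.001, 0.001]
ft_force: [1.9, 1.6, 16.5]
width: 0.569
gripper_force: 40.0
```

```bash
python3 st.py
```

```text
9.75 p [ 0.5531 -0.1662  0.1201] yaw 104.97 F [ 1.9  1.6 16.5] M [ 0.323 -0.151 -0.092] q [-0.1   0.46  0.43  1.83 -0.24  0.91  0.7 ]
```

{"fn": "send_rows", "kwargs": {"rows": [45,0,0,0,0.005,45,0,0,0,0.009,45,0,0,0,0.009]}}

```text
time_s: 10.05
tool_pos: [0.5531, -0.1662, 0.1201]
orientation: [0.586, 0.81, 0.001, 0.002]
ft_force: [0.6, 1.5, 15.8]
width: 0.568
gripper_force: 40.0
```

```bash
python3 st.py
```

```text
10.05 p [ 0.5531 -0.1662  0.1201] yaw 108.21 F [ 0.6  1.5 15.8] M [ 0.346 -0.131 -0.044] q [-0.09  0.45  0.42  1.83 -0.23  0.9   0.75]
```

{"fn": "send_rows", "kwargs": {"rows": [45,0,0,0,0.005,45,0,0,0,0.009,45,0,0,0,0.009]}}

```text
time_s: 10.35
tool_pos: [0.5531, -0.1661, 0.1201]
orientation: [0.563, 0.826, 0.001, 0.001]
ft_force: [1.6, 2.0, 14.8]
width: 0.566
gripper_force: 40.0
```

```bash
python3 st.py
```

```text
10.35 p [ 0.5531 -0.1661  0.1201] yaw 111.44 F [ 1.6  2.  14.8] M [ 0.583 -0.258 -0.189] q [-0.08  0.45  0.4   1.83 -0.22  0.9   0.8 ]
```

{"fn": "send_rows", "kwargs": {"rows": [45,0,0,0,0.002,45,0,0,0,0.004,45,0,0,0,0.004]}}

```text
time_s: 10.65
tool_pos: [0.553, -0.166, 0.1201]
orientation: [0.553, 0.833, 0.001, 0.001]
ft_force: [0.4, 4.0, 16.5]
width: 0.567
gripper_force: 40.0
```

```bash
python3 st.py
```

```text
10.65 p [ 0.553  -0.166   0.1201] yaw 112.84 F [ 0.4  4.  16.5] M [ 0.788 -0.06  -0.533] q [-0.07  0.45  0.4   1.83 -0.22  0.9   0.82]
```

{"fn": "send_rows", "kwargs": {"rows": [45,0,0,0,-0.003,45,0,0,0,-0.003]}}

```text
time_s: 10.85
tool_pos: [0.553, -0.1659, 0.1201]
orientation: [0.561, 0.828, 0.001, 0.001]
ft_force: [1.0, 3.2, 16.5]
width: 0.567
gripper_force: 40.0
```

```bash
python3 st.py
```

```text
10.85 p [ 0.553  -0.1659  0.1201] yaw 111.72 F [ 1.   3.2 16.5] M [ 0.7   -0.091 -0.202] q [-0.08  0.45  0.4   1.83 -0.22  0.9   0.81]
```

{"fn": "send_rows", "kwargs": {"rows": [45,0,0,0.015,0,45,0,0,0.03,0,45,0,0,0.04,0,45,0,0,0.04,0]}}

```text
time_s: 11.25
tool_pos: [0.5523, -0.1657, 0.1271]
orientation: [0.561, 0.828, 0.0, 0.001]
ft_force: [4.6, 1.8, 5.4]
width: 0.567
gripper_force: 40.0
```

```bash
python3 st.py
```

```text
11.25 p [ 0.5523 -0.1657  0.1271] yaw 111.77 F [4.6 1.8 5.4] M [ 0.608 -1.009 -0.128] q [-0.08  0.44  0.41  1.82 -0.21  0.92  0.8 ]
```

{"fn": "send_rows", "kwargs": {"rows": [45,0,0,0.01,0,45,0,0,0.02,0,45,0,0,0.03,0,45,0,0,0.03,0]}}

```text
time_s: 11.65
tool_pos: [0.552, -0.1657, 0.1326]
orientation: [0.561, 0.828, 0.0, 0.0]
ft_force: [5.9, 1.6, -1.7]
width: 0.565
gripper_force: 40.0
```

{"fn": "send_rows", "kwargs": {"rows": [45,0,0,0.02,0,45,0,0,0.04,0,45,0,0,0.05,0,45,0,0,0.05,0]}}

```text
time_s: 12.05
tool_pos: [0.5512, -0.1661, 0.1426]
orientation: [0.561, 0.828, -0.0, -0.0]
ft_force: [-0.6, 0.3, -1.2]
width: 0.568
gripper_force: 40.0
```

```bash
python3 st.py
```

```text
12.05 p [ 0.5512 -0.1661  0.1426] yaw 111.75 F [-0.6  0.3 -1.2] M [-0.082 -0.006 -0.03 ] q [-0.09  0.42  0.41  1.81 -0.2   0.95  0.79]
```

{"fn": "send_rows", "kwargs": {"rows": [45,0,0,0.15,0,45,0,0,0.35,0,45,0,0,0.4,0,45,0,0,0.4,0]}}

```text
time_s: 12.45
tool_pos: [0.552, -0.1662, 0.2238]
orientation: [0.561, 0.828, 0.0, 0.001]
ft_force: [1.2, -0.2, -0.4]
width: 0.564
gripper_force: 40.0
```

{"fn": "send_rows", "kwargs": {"rows": [45,-0.01,0.1,0,0,45,-0.03,0.3,0,0,45,-0.03,0.5,0,0,45,-0.03,0.7,0,0,45,-0.03,0.9,0,0,45,-0.03,0.92,0,0]}}

```text
time_s: 13.05
tool_pos: [0.5446, 0.0233, 0.2208]
orientation: [0.558, 0.83, -0.0, -0.001]
ft_force: [0.3, -0.2, -0.4]
width: 0.566
gripper_force: 40.0
```

{"fn": "send_rows", "kwargs": {"rows": [45,-0.01,0.2,0,0,45,-0.03,0.4,-0.1,0,45,-0.03,0.6,-0.2,0,45,-0.03,0.8,-0.3,0,45,-0.03,0.9,-0.4,0,45,-0.03,0.92,-0.5,0,45,-0.03,0.92,-0.6,0,45,-0.03,0.92,-0.6,0]}}

```text
time_s: 13.85
tool_pos: [0.5375, 0.2008, 0.099]
orientation: [0.561, 0.828, -0.003, -0.001]
ft_force: [-0.2, -0.9, -0.8]
width: 0.565
gripper_force: 40.0
```

```bash
python3 st.py; python3 - <<'E'
from h import *
a=snapshot('wrist')[:,:,::-1];b=snapshot('scene')[:,:,::-1]
cv2.imwrite("pics/w4.png",np.hstack([cv2.resize(a,(400,300)),cv2.resize(b[220:400,270:510],(400,300))]))
E
```

```text
13.85 p [0.5375 0.2008 0.099 ] yaw 111.76 F [-0.2 -0.9 -0.8] M [-0.073  0.017 -0.023] q [-0.6   0.46  0.24  1.84 -0.14  0.86  0.09]
```

View pics/w4.png

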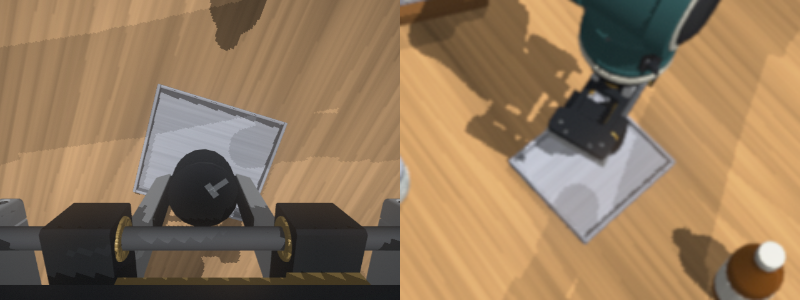

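The left view shows the cap still gripped upright over the tray, and the right view confirms the gripper is over the middle of it. I'll lower it now.

{"fn": "send_rows", "kwargs": {"rows": [45,0,0,-0.15,0,45,0,0,-0.28,0,45,0,0,-0.34,0,45,0,0,-0.36,0,45,0,0,-0.36,0,45,0,0,-0.36,0]}}

```text
time_s: 14.55
tool_pos: [0.5403, 0.2023, 0.0318]
orientation: [0.561, 0.828, 0.001, 0.0]
ft_force: [0.0, -0.3, -0.2]
width: 0.57
gripper_force: 40.0
```

{"fn": "send_rows", "kwargs": {"rows": [45,0,0,-0.01,0,45,0,0,-0.015,0,45,0,0,-0.015,0]}}

```text
time_s: 14.85
tool_pos: [0.5396, 0.2021, 0.0278]
orientation: [0.561, 0.828, 0.0, 0.0]
ft_force: [-1.0, -0.2, 0.0]
width: 0.569
gripper_force: 40.0
```

{"fn": "send_rows", "kwargs": {"rows": [45,0,0,-0.01,0,45,0,0,-0.02,0,45,0,0,-0.025,0,45,0,0,-0.025,0]}}

```text
time_s: 15.25
tool_pos: [0.5395, 0.202, 0.0224]
orientation: [0.561, 0.828, -0.0, -0.0]
ft_force: [0.7, 0.6, -1.2]
width: 0.568
gripper_force: 40.0
```

{"fn": "send_rows", "kwargs": {"rows": [45,0,0,-0.005,0,45,0,0,-0.008,0,45,0,0,-0.008,0]}}

```text
time_s: 15.55
tool_pos: [0.5395, 0.202, 0.021]
orientation: [0.561, 0.828, -0.0, -0.0]
ft_force: [0.1, 0.5, -0.3]
width: 0.569
gripper_force: 40.0
```

{"fn": "send_rows", "kwargs": {"rows": [45,0,0,-0.002,0,45,0,0,-0.004,0,45,0,0,-0.004,0]}}

```text
time_s: 15.85
tool_pos: [0.5396, 0.2021, 0.0202]
orientation: [0.561, 0.828, -0.0, -0.0]
ft_force: [-0.2, 0.2, -0.4]
width: 0.568
gripper_force: 40.0
```

{"fn": "send_rows", "kwargs": {"rows": [45,0,0,-0.002,0,45,0,0,-0.004,0,45,0,0,-0.004,0]}}

```text
time_s: 16.15
tool_pos: [0.5396, 0.2021, 0.0196]
orientation: [0.561, 0.828, -0.0, -0.0]
ft_force: [-1.7, -0.3, 4.5]
width: 0.572
gripper_force: 40.0
```

{"fn": "send_rows", "kwargs": {"rows": [58,0,0,0,0,65,0,0,0,0,94,0,0,0,0,94,0,0,0,0,94,0,0,0,0,94,0,0,0,0], "squeeze": 10}}

```text
time_s: 16.75
tool_pos: [0.5396, 0.2021, 0.0194]
orientation: [0.561, 0.828, -0.0, 0.0]
ft_force: [-0.2, -0.0, 0.5]
width: 0.982
gripper_force: 0.0
```

{"fn": "send_rows", "kwargs": {"rows": [94,0,0,0.1,0,94,0,0,0.3,0,94,0,0,0.5,0,94,0,0,0.7,0,94,0,0,0.9,0,94,0,0,0.9,0]}}

```text
time_s: 17.35
tool_pos: [0.5418, 0.2029, 0.2046]
orientation: [0.561, 0.828, 0.003, 0.002]
ft_force: [0.6, 0.2, -0.5]
width: 0.998
gripper_force: 0.0
```

```bash
python3 st.py; python3 - <<'E'
from h import *
a=snapshot('wrist')[:,:,::-1];b=snapshot('scene')[:,:,::-1]
cv2.imwrite("pics/w5.png",np.hstack([cv2.resize(a,(400,300)),cv2.resize(b,(400,300))]))
E
```

```text
17.35 p [0.5418 0.2029 0.2046] yaw 111.75 F [ 0.6  0.2 -0.5] M [-0.044  0.021  0.005] q [-0.63  0.34  0.27  1.75 -0.1   1.06  0.06]
```

View pics/w5.png

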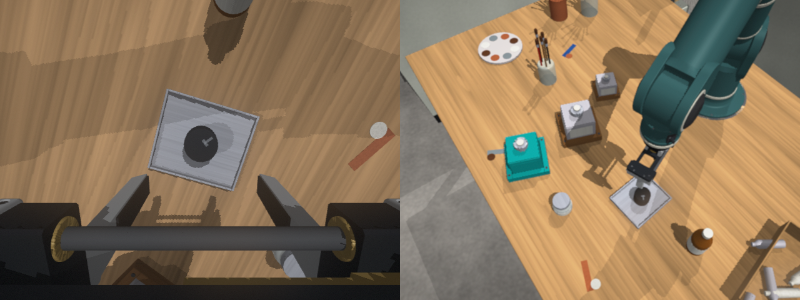

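The cap stands upright in the middle of the tray (wrist view (200,145)). In the scene view the can is open and the bystanders are where they were.

```bash
python3 -c "
from bench import *
print(hand_in())"
```

```text
the job is handed in; nothing more can be done
None
```

I opened the can: the cap was pressed at about 16 N, turned about 78° to its stop, lifted off and stood open side down in the middle of the tray. The bystanders look undisturbed, and I handed the job in at about 17 s; no verdict came back.

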